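# Open the saw guard with its key

### The job

Open the guard of the small core saw on the bench: turn the wing key in the latch on top of the guard a full quarter turn clockwise (seen from above), to its stop, then swing the guard wide open towards you and let go. Leave the smaller isolator key on the control box alone.

Things in the scene. Friction and masses are not known exactly. Their poses are not given: they have to be found in the camera images.
- key_grip (a point): Centre (mid-height, on the turning axis) of the grip of the steel wing key standing in the latch on the guard's free end, 0.206 m above the bench. Grip: upright plate 38 mm wide (point y), 10 mm thick (x), 32 mm high (z), on a 28 mm tall stem; axes turn with key and guard. Captive; strong enough to pull the guard open by. A spare key of its kind lies loose on the bench: not needed.
- latch_key (a joint): Turn of the key, rad: 0 to 0.25 at the start (locked, plate along the guard), grows clockwise seen from above, 1.57 at its stop (open). Takes 0.05 N m, stays where left. A hook cam under its grip holds a steel pin (top 0.173 m high) on the saw's roof, 26 mm behind the key, and keeps the guard shut until the key has turned some 65 degrees.
- guard_hinge (a point): Point on the guard's upright hinge axis, on the robot's right, 0.155 m above the bench. The guard, a clear pane in an aluminium frame (14 mm thick, 163 mm wide, 38 to 162 mm above the bench), runs from it along point y (to the left when shut); the key axis is 150 mm along y; x points into the saw when shut. Turns with the guard. The saw: fixed green box 0.25 m wide, roof 0.155 m high.
- guard (a joint): Swing of the guard, rad: 0 shut, grows as its free end comes towards the robot (counter-clockwise seen from above), 1.75 at its stop. Turns with slight friction (0.1 N m) and stays where it is left.
- isolator_wing (a point): One end of the grip of the smaller isolator key (24 mm wide, 20 mm high), about 0.1 m above the bench on top of the low grey control box (150 x 110 x 70 mm), which stands apart to the left or right of the saw. Not to be turned.

How it is judged:
On the way, in this order (a step that is already met when the one before it is completed fails the run):
1. the latch key is turned a quarter turn (at least 70 degrees) while the guard is still shut (value of joint latch_key above 1.22 rad and value of joint guard below 0.15 rad), for 0.1 s.
2. the guard is swung open at least 57 degrees (value of joint guard above 1 rad), for 0.2 s.
At the end, for the whole second after the job is handed in: The guard stands open by at least 57 degrees (1.0 rad) and is at rest, and the key is let go. The key may stand at any angle at the end (value of joint guard above 1 rad and velocity of joint guard between -0.05 and 0.05 rad/s); the robot touches nothing.
It fails at once if the isolator key on the control box is turned (its wing end moved more than 4 mm) (distance of isolator_wing from where it was at the start of the episode above 0.004 m).
It also fails if it takes over 45 s, if anything falls off the work surface, if the arm or the gripper's body presses on something with over 40 N, if the wrist force passes 120 N, or if a joint passes its speed limit or range.

### The arm

A 6-joint arm with a two-finger parallel gripper is mounted at the origin on the work surface. World frame = base frame: x ahead of the robot, y to its left, z up, the work surface at z = 0. Lengths are in m, angles in rad, forces in N, time in s.
With the tool pointing down it reaches from about 0.35 to 0.725 m from the base axis. Payload 6 kg.
Tool frame: the origin (TCP) lies on the centre line of the jaws, within the pads' length; the fingertips stand 22 mm ahead of it and the grasp point (between the pads) lies 3 mm ahead of it; z points along the fingers, y is the line along which they close (so a half turn about z gives the same grasp; the last joint's range is limited). The gripper opens to 85 mm and grips with 20 to 120 N. Pads are 22 mm wide; open, the fingers measure 114 mm over their backs; the gripper's body (76 mm by 85 mm) begins 54 mm behind the grasp point. The pads swing forward as they close: fully open they stand 13 mm farther back than shut.
Start: joints at [1.571, 0.04, 0.085, 0, -1.615, -0.334], TCP at [0.197, 0.567, 0.253] pointing down, gripper open.
Joint ranges: [-2.56, 2.56], [-1.29, 2.01], [-1.08, 1.49], [-3.29, 1.98], [-2.81, -0.18], [-2.99, 2.99]. Speed limits (rad/s): [2.57, 2.57, 3.01, 3.14, 3.14, 3.14].

### API

Orientations are given as a unit quaternion [w, x, y, z].
In Python, from station import readout, get_image, job, trace gives the robot as it stands.
- The arm moves only by the tool play_rows, never from a script. Its arguments are lists of equal length, an entry for each row: "gripper": the opening, from 0 (shut) to 1 (fully open); "offset": the shift along the world's x, y, z in m, a list of three; "delta_rot": the turn, a rotation vector about the world's x, y, z in rad, a list of three. In form: {"gripper": [gripper, ...], "offset": [[tx, ty, tz], ...], "delta_rot": [[ax, ay, az], ...]}. A call has 1 to 8 rows; each row shifts and turns the commanded pose from where the row before left it; what a row does not reach is not made up. A row lasts 1/10 s, in which the tool goes at most 50 mm and 8.59 degrees, less where a joint would pass 70% of its speed; a pose out of reach is approached as far as the arm can. A call is refused whole if a number of a shift passes 0.05 or a number of a turn 0.15, either way. A call with a gripper value outside its range is refused whole. The fingers move at their own pace and stop on an object; "force" is the grip in N (left out, the last holds). Time passes only in rows, so rows that do not move let the fingers close. It gives the time, the measured TCP pose, the force, the opening and the grip force at its end, in the units of the state.
- readout.observe(): the state, without advancing time (a new reading comes with each control period).
- get_image(name): name is "scene" or "side" or "wrist"; returns a dict with "color" (480x640x3 uint8, red, green, blue), "fx", "fy", "cx", "cy" (pixels), "pose" (4x4, takes a point from camera to world coordinates). Camera axes: x right, y up, looking along -z (the intrinsics and any distortion apply to the point x, -y, -z); pixel columns grow to the right and rows downward; lengths in m; the calibration is good to about 2 mm. A picture is of the moment at which its call begins. There is no depth.
- job.sign_off(): hands the job in; it is judged then, once.
Trained networks look in a picture, given as the dict that the camera call returned (one of the last four; its "shot" number tells which), for a name from the list of things; names that differ only in an ending like _2 or _b are one class to them, and where a whole thing is asked for, a point or a joint stands for the part that bears it (a point fixed in the world has none). Each returns a list of dicts, best first, with "confidence" (0 to 1); they miss things now and then, are a little off and sometimes report something else, mostly with a low value. They report only what shows in the picture. A call takes as long as a camera call.
- trace(thing, picture): "region" (480x640 bool, what is visible of it) and "box" ([centre column, centre row, width, height] in pixels, round what is visible of it).
The state is a dict: "time": time; "joints": joint angles; "dq": joint speeds; "joint_torque": joint torques, N m; "tcp_pos": TCP position; "ee_rot": TCP orientation; "contact_force": force on the tool from outside, world axes, zero at the start; "torque": the same for the moment, N m; "opening": opening from 0.0 (shut) to 1.0 (fully open); "grip_force": force on a finger pad.
Only numpy, scipy, OpenCV 4.12 (cv2) and the standard library are available. Lean on these libraries where they do the work, as an engineer would, in place of code of your own. Each camera call takes 0.05 s, during which the arm holds its last target. There are 200 camera calls.

## Working session

There is one attempt and no reset: what is moved stays moved. The work goes in short steps, Python scripts to look and compute and a tool call to move; the robot and the scene stay as the last step left them, time stands still between calls to the robot, and variables do not carry over. Pictures are saved under pics/ and viewed, at most 10 in all, crops included, and the job is handed in when it is done.

Besides the shell and the picture viewer there is one more tool, called after "Emit:" as name(argument=value, ...) on one line, values as JSON. play_rows: Moves the arm, as the interface text tells. Its arguments: {"type":"object","properties":{"gripper":{"type":"array","items":{"type":"number"}},"offset":{"type":"array","items":{"type":"array","items":{"type":"number"}}},"delta_rot":{"type":"array","items":{"type":"array","items":{"type":"number"}}},"force":{"type":"number"}},"required":["gripper","offset","delta_rot"]}

```bash
mkdir -p pics; cat > h.py <<'E'
import numpy as np, cv2
from station import readout,get_image,job,trace
def proj(im,P):
    P=np.atleast_2d(P); T=np.linalg.inv(im["pose"]); c=(T[:3,:3]@P.T).T+T[:3,3]
    return np.c_[im["cx"]+im["fx"]*c[:,0]/-c[:,2], im["cy"]+im["fy"]*(-c[:,1])/-c[:,2]]
def back(im,uv,z):
    d=np.array([(uv[0]-im["cx"])/im["fx"],-(uv[1]-im["cy"])/im["fy"],-1.]); d=im["pose"][:3,:3]@d; o=im["pose"][:3,3]
    return o+d*(z-o[2])/d[2]
def save(im,n): cv2.imwrite("pics/"+n+".png",im["color"][:,:,::-1])
E
python3 - <<'E'
from h import *
for n in ["scene","side"]:
    im=get_image(n); save(im,n+"0"); print(n,[k for k in im if k not in("color","pose")],im["pose"][:3,3].round(3),-im["pose"][:3,2].round(2))
    for t,z in [("key_grip",.206),("guard_hinge",.1),("isolator_wing",.1)]:
        for r in trace(t,im)[:3]:
            print(t,round(r["confidence"],2),np.round(r["box"],1),back(im,r["box"][:2],z).round(4))
print(readout.observe())
E
```

```text
scene ['fx', 'fy', 'cx', 'cy', 'shot'] [ 1.432 -0.201  1.438] [-0.55  0.15 -0.82]
key_grip 0.61 [306.2 279.6  23.7  28.1] [ 0.6733 -0.0176  0.206 ]
guard_hinge 0.61 [283.4 287.7  74.7  50.2] [ 0.616  -0.0672  0.1   ]
isolator_wing 0.62 [447.  223.7  11.3  10.3] [0.5356 0.4384 0.1   ]
side ['fx', 'fy', 'cx', 'cy', 'shot'] [ 0.172 -0.908  0.99 ] [ 0.3   0.7  -0.65]
key_grip 0.9 [371.2 212.4  19.6  29.1] [ 0.6494 -0.0435  0.206 ]
guard_hinge 0.65 [382.8 252.4  55.8 107.5] [ 0.6764 -0.0599  0.1   ]
isolator_wing 0.66 [244.8 150.8   7.6  12.8] [0.5192 0.4318 0.1   ]
{'time': 0.4, 'joints': array([ 1.57071863e+00,  4.03100219e-02,  8.46808703e-02, -5.79120997e-05,
       -1.61554706e+00, -3.33677166e-01]), 'dq': array([ 0.00035959, -0.00134293,  0.00243631,  0.0011898 , -0.00036417,
        0.00219101]), 'joint_torque': array([ 1.38686184e-03, -3.67396367e+01,  3.46997058e+01,  6.92389101e+00,
       -1.85612465e-03, -5.15368100e-06]), 'tcp_pos': array([0.19652525, 0.56683476, 0.25312186]), 'ee_rot': array([ 1.92109415e-04,  9.86108440e-01, -1.66102700e-01,  3.00988542e-06]), 'contact_force': array([ 0.29034992, -0.14130448,  0.28591427]), 'torque': array([-0.05168484,  0.02617558, -0.00634394]), 'grip_force': 0.0, 'opening': 0.9988978155728149}
```

```bash
ls; ls pics
```

```text
h.py
pics
scene0.png
side0.png
```

```bash
python3 - <<'E'
import cv2
a=cv2.imread("pics/scene0.png")[180:380,210:480]; b=cv2.imread("pics/side0.png")[130:370,210:480]
a=cv2.resize(a,None,fx=1.48,fy=1.48*1.2) ; a=cv2.resize(cv2.imread("pics/scene0.png")[180:400,210:490],(400,314)); b=cv2.resize(cv2.imread("pics/side0.png")[120:340,210:490],(400,314))
a=cv2.resize(cv2.imread("pics/scene0.png")[190:410,230:490],(0,0),fx=1.53,fy=1.53)
b=cv2.resize(cv2.imread("pics/side0.png")[120:340,230:490],(0,0),fx=1.53,fy=1.53)
import numpy as np
cv2.imwrite("pics/v1.png",np.hstack([a,b])); print(a.shape)
E
```

```text
(337, 398, 3)
```

View pics/v1.png

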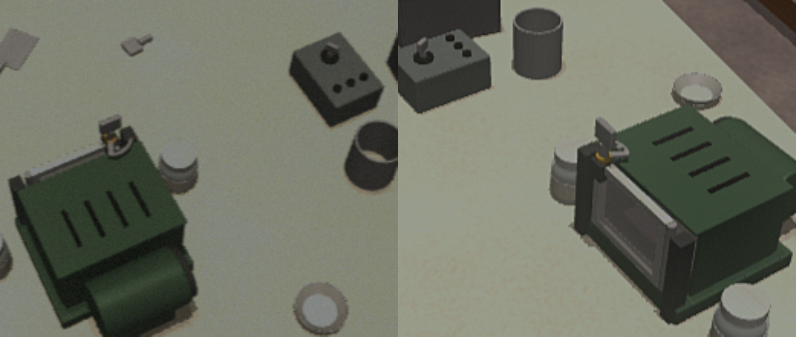

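View pics/side0.png

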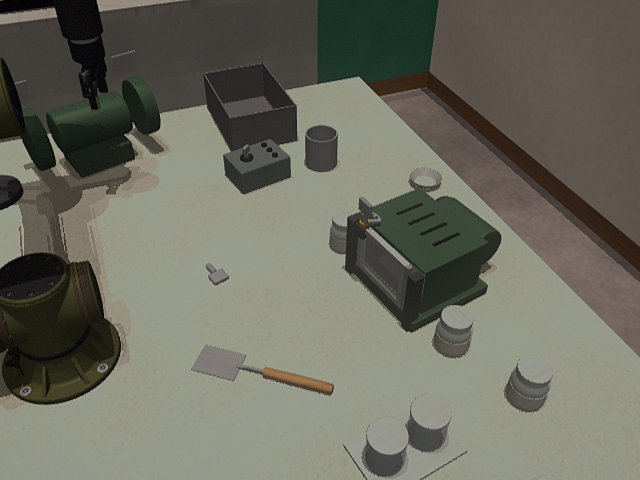

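The pictures show the green saw with its latch key at about scene (302,273) and side (365,207). The control box is well to the left, near (0.53, 0.43), and the spare key lies flat on the bench. Next I'll triangulate and plan the approach.

```bash
cat >> h.py <<'E'
def ray(im,uv):
    d=np.array([(uv[0]-im["cx"])/im["fx"],-(uv[1]-im["cy"])/im["fy"],-1.]); d=im["pose"][:3,:3]@d
    return im["pose"][:3,3],d/np.linalg.norm(d)
def tri(L):
    A=0;b=0
    for im,uv in L:
        o,d=ray(im,uv); M=np.eye(3)-np.outer(d,d); A=A+M; b=b+M@o
    return np.linalg.solve(A,b)
E
python3 - <<'E'
from h import *
s=get_image("scene"); d=get_image("side")
print("key",tri([(s,(302,271)),(d,(364.5,207))]).round(4), back(s,(302,271),.206).round(3), back(d,(364.5,207),.206).round(3))
print("iso",tri([(s,trace("isolator_wing",s)[0]["box"][:2]),(d,trace("isolator_wing",d)[0]["box"][:2])]).round(3))
f=lambda p,ox,oy,o2:(ox+(p[0]-o2)/1.53,oy+p[1]/1.53)
for a in [(28,178),(15,185),(104,150),(130,130)]: print("scene",a,back(s,f(a,230,190,0),.162).round(3))
for a in [(580,150),(612,168),(672,225),(680,240)]: print("side",a,back(d,f(a,230,120,398),.162).round(3))
w=get_image("wrist");o=readout.observe();print(w["pose"].round(3),w["fx"])
E
```

```text
key [ 0.6451 -0.0209  0.2049] [ 0.646 -0.021  0.206] [ 0.644 -0.022  0.206]
iso [0.523 0.452 0.088]
scene (28, 178) [ 0.683 -0.171  0.162]
scene (15, 185) [ 0.69  -0.194  0.162]
scene (104, 150) [ 0.665 -0.038  0.162]
scene (130, 130) [0.639 0.015 0.162]
side (580, 150) [0.624 0.005 0.162]
side (612, 168) [ 0.648 -0.046  0.162]
side (672, 225) [ 0.67  -0.176  0.162]
side (680, 240) [ 0.666 -0.204  0.162]
[[-0.327  0.897  0.296  0.272]
 [-0.945 -0.31  -0.102  0.539]
 [ 0.    -0.314  0.95   0.374]
 [ 0.     0.     0.     1.   ]] 432.58547761119365
```

Emit:
play_rows(gripper=[1,1,1,1,1,1], offset=[[0.034,-0.028,0.018],[0.034,-0.028,0.018],[0.034,-0.028,0.018],[0.034,-0.028,0.018],[0.034,-0.028,0.018],[0.034,-0.028,0.018]], delta_rot=[[0,0,-0.069],[0,0,-0.069],[0,0,-0.069],[0,0,-0.069],[0,0,-0.069],[0,0,-0.069]])

```text
time: 1.25
tcp_pos: [0.4016, 0.3974, 0.3623]
ee_rot: [-0.0, 0.93, -0.366, 0.0]
contact_force: [0.6, 0.7, -0.6]
opening: 0.997
grip_force: 0.0
```

Emit:
play_rows(gripper=[1,1,1,1,1,1], offset=[[0.025,-0.033,0],[0.025,-0.033,0],[0.025,-0.033,0],[0.025,-0.033,0],[0.025,-0.033,0],[0.025,-0.033,0]], delta_rot=[[0,0,-0.069],[0,0,-0.069],[0,0,-0.069],[0,0,-0.069],[0,0,-0.069],[0,0,-0.069]])

```text
time: 1.85
tcp_pos: [0.5513, 0.1993, 0.3615]
ee_rot: [-0.0, 0.835, -0.55, 0.0]
contact_force: [0.7, 0.3, 0.4]
opening: 1.0
grip_force: 0.0
```

Emit:
play_rows(gripper=[1,1,1,1,1,1,1], offset=[[0.007,-0.037,0],[0.007,-0.037,0],[0.007,-0.037,0],[0.007,-0.037,0],[0.007,-0.037,0],[0.007,-0.037,0],[0,0,0]], delta_rot=[[0,0,-0.069],[0,0,-0.069],[0,0,-0.069],[0,0,-0.069],[0,0,-0.069],[0,0,-0.069],[0,0,0]])

```text
time: 2.55
tcp_pos: [0.5928, -0.0249, 0.3612]
ee_rot: [-0.0, -0.703, 0.711, -0.0]
contact_force: [-0.9, 0.5, -0.2]
opening: 0.999
grip_force: 0.0
```

```bash
python3 - <<'E'
from h import *
w=get_image("wrist"); o=readout.observe(); print(o["tcp_pos"].round(4),o["ee_rot"].round(4),o["joints"].round(3),o["time"])
print(w["pose"].round(3))
save(w,"w1")
for r in trace("key_grip",w)[:2]:
    print(r["confidence"],np.round(r["box"],1),back(w,r["box"][:2],.206).round(4))
    m=r["region"]; v=w["color"].copy(); c,_=cv2.findContours(m.astype(np.uint8),0,2); print(m.sum())
print(proj(w,[.645,-.021,.206]))
E
```

```text
[ 0.5927 -0.0231  0.3611] [-2.000e-04 -7.041e-01  7.101e-01  0.000e+00] [ 0.299  0.062  0.305  0.    -1.814 -0.307] 2.6
[[-1.    -0.01  -0.003  0.592]
 [ 0.01  -0.95  -0.312 -0.107]
 [ 0.001 -0.312  0.95   0.482]
 [ 0.     0.     0.     1.   ]]
0.92 [240.2 235.3  61.1  65.6] [ 0.649 -0.022  0.206]
2697
[[246.26653234 236.64860499]]
```

View pics/w1.png

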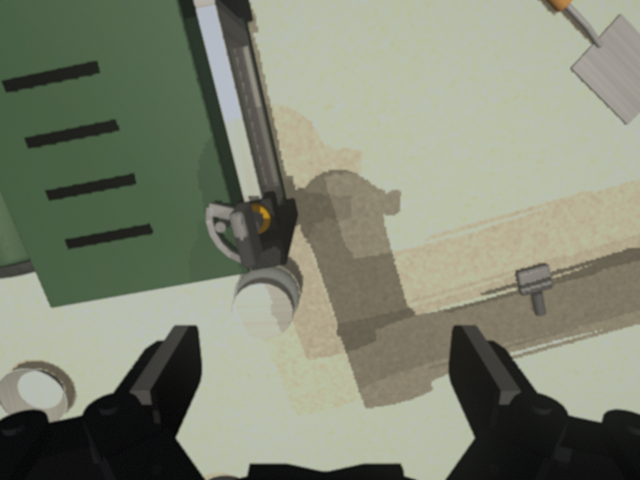

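The wrist view shows the guard bar running from (205,5) to (255,195). The key plate is near (245,235), with the orange latch collar and the cam hook beside it. The spare key lies on the bench near (535,280). I'll zoom in on the key.

```bash
python3 - <<'E'
from h import *
w=get_image("wrist"); r=trace("key_grip",w)[0]
print(r["confidence"])
c=w["color"][180:290,190:320,::-1].copy(); c=cv2.resize(c,None,fx=5,fy=5,interpolation=cv2.INTER_CUBIC)
m=cv2.resize(r["region"][180:290,190:320].astype(np.uint8),None,fx=5,fy=5)
k,_=cv2.findContours(m,0,2); cv2.drawContours(c,k,-1,(0,0,255),1)
cv2.imwrite("pics/w1z.png",c)
for p,q in [((217,5),(258,195)),((203,5),(245,195))]:
    a,b=back(w,p,.162),back(w,q,.162); print(a.round(4),b.round(4),np.degrees(np.arctan2(*(b-a)[1::-1])))
E
```

```text
Traceback (most recent call last):
IndexError: list index out of range
```

```bash
python3 - <<'E'
from h import *
w=get_image("wrist")
c=w["color"][180:290,190:320,::-1].copy(); c=cv2.resize(c,None,fx=5,fy=5,interpolation=cv2.INTER_CUBIC)
cv2.imwrite("pics/w1z.png",c)
for p,q in [((217,5),(258,195)),((203,5),(245,195))]:
    a,b=back(w,p,.162),back(w,q,.162); print(a.round(4),b.round(4),np.degrees(np.arctan2(*(b-a)[1::-1])))
E
```

```text
[ 0.6629 -0.1625  0.162 ] [ 0.6424 -0.0351  0.162 ] 99.13376227972579
[ 0.6721 -0.1626  0.162 ] [ 0.6521 -0.0352  0.162 ] 98.89721724960009
```

View pics/w1z.png

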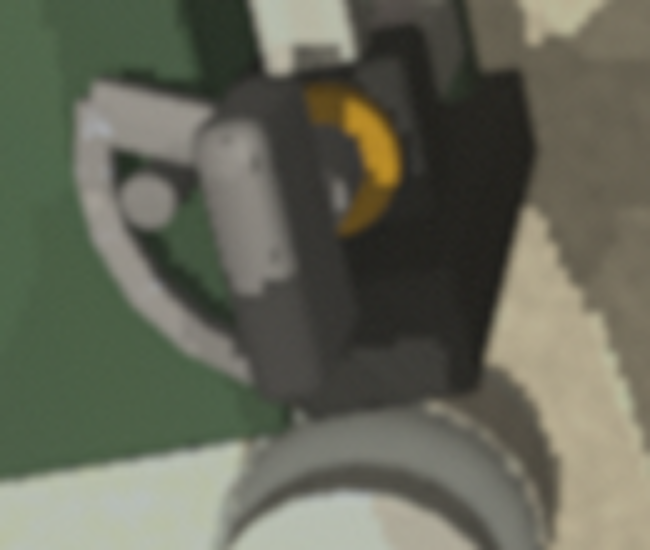

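The plate's top face shows clearly, with crop corners at about (198,135), (265,127), (325,390) and (260,395). The cam hook loops round the pin on its left.

```bash
python3 - <<'E'
from h import *
w=get_image("wrist")
f=lambda p:(190+p[0]/5,180+p[1]/5)
C=[back(w,f(p),.222) for p in [(198,130),(265,125),(325,393),(260,396)]]
print(np.round(C,4),np.mean(C,0).round(4))
for i,j in [(0,3),(1,2)]: print(np.degrees(np.arctan2(*(C[j]-C[i])[1::-1])),np.linalg.norm(C[j]-C[i]))
print("pin",back(w,f((148,202)),.173).round(4),"collar",back(w,f((340,165)),.167).round(4))
E
```

```text
[[ 0.6508 -0.0406  0.222 ]
 [ 0.6425 -0.0412  0.222 ]
 [ 0.637  -0.006   0.222 ]
 [ 0.6454 -0.0056  0.222 ]] [ 0.6439 -0.0233  0.222 ]
98.86163795736252 0.0354010425042383
98.91100321117499 0.03562964171828117
pin [ 0.6701 -0.0181  0.173 ] collar [ 0.6423 -0.0221  0.167 ]
```

Emit:
play_rows(gripper=[1,1,1,1,1,1,1,1], offset=[[0.026,0,0],[0.0255,-0.001,0],[0,0,-0.03],[0,0,-0.035],[0,0,-0.035],[0,0,-0.03],[0,0,-0.018],[0,0,0]], delta_rot=[[0,0,0.08],[0,0,0.08],[0,0,0],[0,0,0],[0,0,0],[0,0,0],[0,0,0],[0,0,0]])

```text
time: 3.65
tcp_pos: [0.6428, -0.021, 0.2096]
ee_rot: [0.002, 0.76, -0.65, -0.002]
contact_force: [0.6, 0.1, -0.4]
opening: 0.997
grip_force: 0.0
```

```bash
python3 - <<'E'
from h import *
w=get_image("wrist"); o=readout.observe(); print(o["tcp_pos"].round(4),o["ee_rot"].round(4),o["joints"].round(3),o["time"],o["contact_force"].round(1))
q=o["ee_rot"]; print(np.degrees(np.arctan2(2*q[2]*q[2]-1,2*q[1]*q[2])))
save(w,"w2"); print(proj(w,[[.644,-.0225,.222]]))
E
```

```text
[ 0.6435 -0.0214  0.2123] [ 1.000e-03  7.602e-01 -6.497e-01 -7.000e-04] [ 0.277  0.157  0.136  0.    -1.552 -0.121] 3.7 [ 0.3 -0.   0.6]
-171.0372024905329
[[319.87079329 385.04149111]]
```

View pics/w2.png

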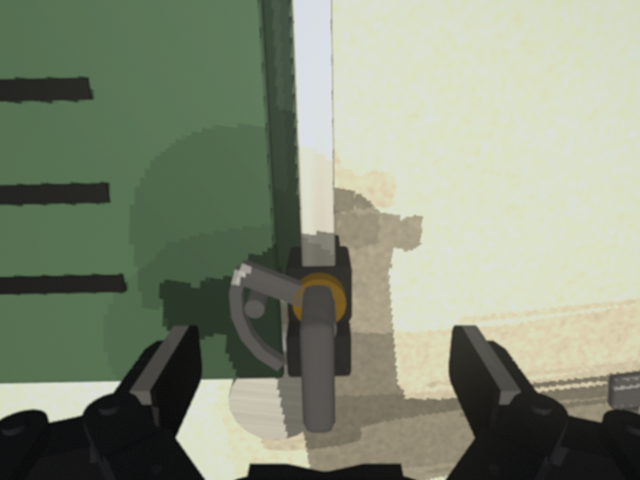

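The plate is now vertical in the image, centred at column 319 between the fingers, and aligned with the grip. I'll close on it.

Emit:
play_rows(gripper=[0,0,0,0,0,0,0,0], offset=[[0,-0.0005,0],[0,0,0],[0,0,0],[0,0,0],[0,0,0],[0,0,0],[0,0,0],[0,0,0]], delta_rot=[[0,0,0],[0,0,0],[0,0,0],[0,0,0],[0,0,0],[0,0,0],[0,0,0],[0,0,0]], force=50)

```text
time: 4.5
tcp_pos: [0.6442, -0.0226, 0.2137]
ee_rot: [-0.0, 0.76, -0.65, 0.0]
contact_force: [0.5, 0.9, 2.0]
opening: 0.108
grip_force: 50.8
```

Emit:
play_rows(gripper=[0,0,0,0,0,0,0,0], offset=[[0,0,0],[0,0,0],[0,0,0],[0,0,0],[0,0,0],[0,0,0],[0,0,0],[0,0,0]], delta_rot=[[0,0,-0.1],[0,0,-0.1],[0,0,-0.1],[0,0,-0.1],[0,0,-0.1],[0,0,-0.1],[0,0,-0.1],[0,0,-0.1]])

```text
time: 5.3
tcp_pos: [0.6441, -0.0225, 0.2137]
ee_rot: [0.0, -0.445, 0.896, -0.0]
contact_force: [-0.7, 0.9, 3.0]
opening: 0.109
grip_force: 51.1
```

```bash
python3 - <<'E'
from h import *
o=readout.observe(); print({k:np.round(o[k],3) for k in ("tcp_pos","ee_rot","joints","contact_force","torque","opening","grip_force")})
E
```

```text
{'tcp_pos': array([ 0.644, -0.023,  0.214]), 'ee_rot': array([ 0.   , -0.445,  0.896, -0.   ]), 'joints': array([ 0.275,  0.157,  0.138,  0.   , -1.552, -0.924]), 'contact_force': array([-0.693,  0.883,  3.042]), 'torque': array([0.321, 0.16 , 0.076]), 'opening': np.float64(0.109), 'grip_force': np.float64(51.061)}
```

Emit:
play_rows(gripper=[0,0,0,0,0,0,0,0], offset=[[0,0,0],[0,0,0],[0,0,0],[0,0,0],[0,0,0],[0,0,0],[0,0,0],[0,0,0]], delta_rot=[[0,0,-0.1],[0,0,-0.1],[0,0,-0.1],[0,0,-0.1],[0,0,-0.1],[0,0,-0.1],[0,0,-0.1],[0,0,-0.05]])

```text
time: 6.1
tcp_pos: [0.6441, -0.0224, 0.2137]
ee_rot: [0.0, -0.086, 0.996, 0.0]
contact_force: [1.1, 2.3, 2.6]
opening: 0.108
grip_force: 51.1
```

```bash
python3 - <<'E'
from h import *
w=get_image("wrist");save(w,"w3")
o=readout.observe(); print({k:np.round(o[k],3) for k in ("tcp_pos","ee_rot","joints","contact_force","torque","opening","grip_force")})
p=o["tcp_pos"]; k=p[:2]; h=k-.15*np.array([np.cos(np.radians(99)),np.sin(np.radians(99))]); print("hinge",h)
a=np.radians(99)+np.arange(0,1.45,.1); P=h+.15*np.c_[np.cos(a),np.sin(a)]; print(np.diff(P,axis=0).round(4).tolist())
E
```

```text
{'tcp_pos': array([ 0.644, -0.022,  0.214]), 'ee_rot': array([ 0.   , -0.086,  0.996,  0.   ]), 'joints': array([ 0.275,  0.157,  0.138, -0.   , -1.551, -1.674]), 'contact_force': array([0.261, 0.368, 3.157]), 'torque': array([ 0.554, -0.017,  0.152]), 'opening': np.float64(0.11), 'grip_force': np.float64(51.013)}
hinge [ 0.66768594 -0.17048814]
[[-0.0147, -0.0031], [-0.0143, -0.0045], [-0.0138, -0.0059], [-0.0131, -0.0073], [-0.0123, -0.0086], [-0.0114, -0.0097], [-0.0104, -0.0108], [-0.0092, -0.0118], [-0.008, -0.0127], [-0.0067, -0.0134], [-0.0053, -0.014], [-0.0039, -0.0145], [-0.0024, -0.0148], [-0.001, -0.015]]
```

View pics/w3.png

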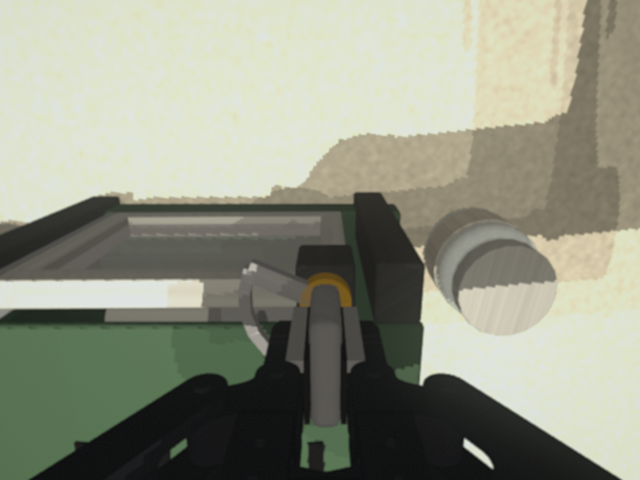

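Emit:
play_rows(gripper=[0,0,0,0,0,0,0,0], offset=[[0,0,0],[0,0,0],[-0.0147,-0.0031,0],[-0.0143,-0.0045,0],[-0.0138,-0.0059,0],[-0.0131,-0.0073,0],[-0.0123,-0.0086,0],[0,0,0]], delta_rot=[[0,0,-0.03],[0,0,0],[0,0,0.1],[0,0,0.1],[0,0,0.1],[0,0,0.1],[0,0,0.1],[0,0,0]])

```text
time: 6.95
tcp_pos: [0.5761, -0.0536, 0.2137]
ee_rot: [0.001, -0.319, 0.948, -0.001]
contact_force: [8.1, -2.3, -0.4]
opening: 0.106
grip_force: 54.0
```

```bash
python3 - <<'E'
from h import *
w=get_image("wrist");save(w,"w4")
o=readout.observe(); print({k:np.round(o[k],3) for k in ("tcp_pos","ee_rot","joints","contact_force","torque","opening","grip_force")})
E
```

```text
{'tcp_pos': array([ 0.577, -0.053,  0.214]), 'ee_rot': array([ 0.001, -0.318,  0.948, -0.001]), 'joints': array([ 0.255, -0.019, -0.048,  0.002, -1.539, -1.179]), 'contact_force': array([ 8.528, -2.715, -0.391]), 'torque': array([-0.985, -2.595,  0.736]), 'opening': np.float64(0.106), 'grip_force': np.float64(53.444)}
```

View pics/w4.png

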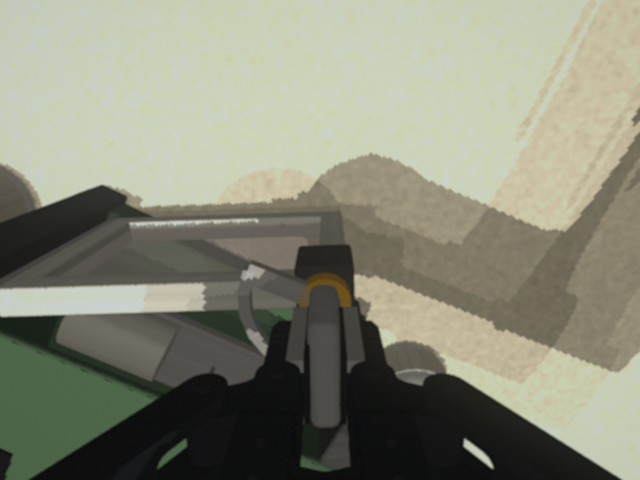

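The guard is following: its frame has swung clear of the saw in the image, and there is only a small radial force (about 8 N). I'll continue with a slight inward correction.

Emit:
play_rows(gripper=[0,0,0,0,0,0,0], offset=[[-0.0104,-0.0109,0],[-0.0096,-0.0116,0],[-0.0086,-0.0122,0],[-0.008,-0.0127,0],[-0.0067,-0.0134,0],[-0.0053,-0.014,0],[0,0,0]], delta_rot=[[0,0,0.1],[0,0,0.1],[0,0,0.1],[0,0,0.1],[0,0,0.1],[0,0,0.1],[0,0,0]])

```text
time: 7.7
tcp_pos: [0.5274, -0.1273, 0.2137]
ee_rot: [0.001, -0.584, 0.812, -0.0]
contact_force: [3.8, 3.7, 3.4]
opening: 0.108
grip_force: 54.2
```

Emit:
play_rows(gripper=[0,0,0,0,0,0], offset=[[-0.0039,-0.0145,0],[-0.0024,-0.0148,0],[-0.001,-0.015,0],[0,0,0],[0,0,0],[0,0,0]], delta_rot=[[0,0,0.1],[0,0,0.1],[0,0,0.1],[0,0,0],[0,0,0],[0,0,0]])

```text
time: 8.3
tcp_pos: [0.5212, -0.1702, 0.2137]
ee_rot: [0.001, -0.698, 0.716, -0.001]
contact_force: [5.0, 3.3, 3.1]
opening: 0.107
grip_force: 52.2
```

```bash
python3 - <<'E'
from h import *
w=get_image("wrist");save(w,"w5")
o=readout.observe(); print({k:np.round(o[k],3) for k in ("tcp_pos","ee_rot","joints","contact_force","torque","opening","grip_force")})
E
```

```text
{'tcp_pos': array([ 0.521, -0.17 ,  0.214]), 'ee_rot': array([ 0.001, -0.698,  0.716, -0.001]), 'joints': array([ 0.051, -0.101, -0.124, -0.   , -1.544, -0.077]), 'contact_force': array([5.026, 2.8  , 3.148]), 'torque': array([ 1.058, -1.759,  0.536]), 'opening': np.float64(0.107), 'grip_force': np.float64(52.135)}
```

View pics/w5.png

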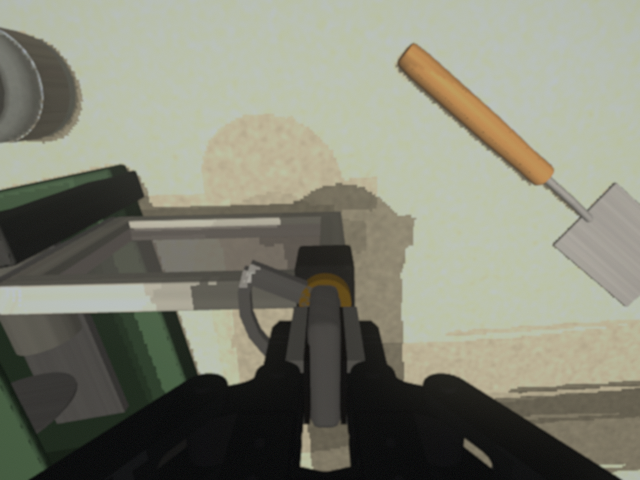

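The guard now stands at about 80° (1.4 rad) open. I'll release the key and rise straight up.

Emit:
play_rows(gripper=[0,0.5,0.5,0.5,0.5,0.5,0.5,0.5], offset=[[0.001,0.0005,0],[0,0,0],[0,0,0],[0,0,0],[0,0,0],[0,0,0.01],[0,0,0.02],[0,0,0.04]], delta_rot=[[0,0,0],[0,0,0],[0,0,0],[0,0,0],[0,0,0],[0,0,0],[0,0,0],[0,0,0]])

```text
time: 9.15
tcp_pos: [0.5199, -0.1704, 0.2817]
ee_rot: [-0.002, -0.698, 0.716, 0.002]
contact_force: [0.4, -0.4, 0.3]
opening: 0.501
grip_force: 0.0
```

Emit:
play_rows(gripper=[0.5,0.5,0.5,0.5], offset=[[0,0,0.04],[0,0,0.03],[0,0,0],[0,0,0]], delta_rot=[[0,0,0],[0,0,0],[0,0,0],[0,0,0]])

```text
time: 9.55
tcp_pos: [0.5211, -0.1707, 0.3543]
ee_rot: [0.001, -0.698, 0.716, -0.001]
contact_force: [0.1, -0.4, -1.1]
opening: 0.503
grip_force: 0.0
```

```bash
python3 - <<'E'
from h import *
w=get_image("side");save(w,"s6"); o=readout.observe(); print(o["tcp_pos"].round(3),o["contact_force"].round(2),o["opening"])
cv2.imwrite("pics/s6c.png",cv2.resize(w["color"][100:360,180:520,::-1],None,fx=2,fy=2))
E
```

```text
[ 0.521 -0.171  0.353] [ 0.16  0.6  -0.92] 0.503680180665947
```

View pics/s6c.png

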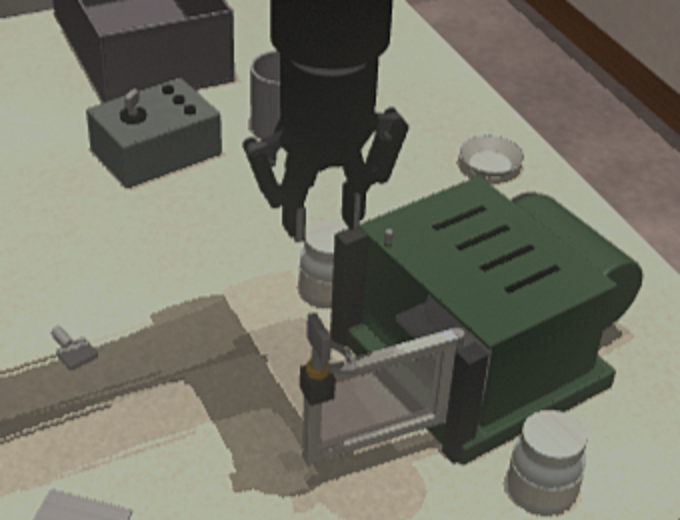

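The guard stands wide open, with the key released at crop (318,345). The gripper is clear above it and the isolator hasn't been touched.

```bash
python3 -c "
from station import job
print(job.sign_off())"
```

```text
the job is handed in; nothing more can be done
None
```

I turned the latch key clockwise to about its stop with the guard shut, swung the guard open to about 80° (1.4 rad) and let go, left the isolator key untouched, and handed the job in; no verdict came back.

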